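Screw the retaining ring onto the biscuit press

ROBOT

A 6-joint arm with a two-finger parallel gripper is mounted at the origin on a cart in front of the work surface, level with it; the furniture and walls round the work are solid. World frame = base frame: x ahead of the robot, y to its left, z up, the work surface at z = 0. Lengths are in mm, angles in degrees, forces in N, time in s.
With the tool pointing down it reaches from about 275 to 850 mm from the base axis. Payload 19 kg.
Tool frame: the origin (TCP) lies between the finger pads; the fingertips stand 14 mm ahead of it and the grasp point (between the pads) lies 5 mm behind it (arm.tcp_to_tips is the distance from the TCP to the fingertips, in mm); z points along the fingers, y is the line along which they close (so a half turn about z gives the same grasp; the last joint's range is limited). The gripper opens to 85 mm and grips with 20 to 120 N. Pads are 22 mm wide; open, the fingers measure 114 mm over their backs; the gripper's body (76 mm by 85 mm) begins 54 mm behind the grasp point. The pads swing forward as they close: fully open they stand 13 mm farther back than shut.
Start: joints at [-80.959, 8.623, 82.357, -0, 89.026, -7.678], TCP at [165.388, -550.671, 245.267] pointing down, gripper open.
Joint ranges: [-160.23, 160.23], [-39.13, 120.54], [6.94, 153.29], [-79.49, 259.48], [9.18, 160.14], [-161.06, 161.06]. Speed limits (degrees/s): [108.29, 108.29, 127.2, 172.46, 172.46, 172.46].

INTERFACE

Orientations are given as [roll, pitch, yaw] about the fixed x, y, z axes, in that order (R = Rz(yaw) Ry(pitch) Rx(roll)).
In Python, from rig import arm, effector, ik, eyes, workorder, nets, readout gives the robot as it stands. Calls block until the motion is done:
- arm.move_pose(position, orientation): joint-space move of the TCP to a pose.
- arm.movel(position, rate=150, attitude=None, f_stop=None): straight line of the TCP; attitude=None keeps the orientation; rate is the mean speed in mm/s. With f_stop (N) it stops when the force on the tool has changed by that much, and returns True; else False.
- arm.goto_joints(angles): joint-space move.
- effector.open_jaws() and effector.gripper_close(newtons=None): open the fingers fully, or close them until they stop; newtons is the grip in N (None keeps the last).
- arm.hold(seconds).
- ik(position, orientation): joint angles nearest the present ones, or None.
- eyes.read_camera(name): name is "scene" or "top"; returns a dict with "color" (400x640x3 uint8, blue, green, red), "depth" (400x640 float32, mm along the optical axis (not along the pixel's ray), 0 where there is no reading), "mtx" (3x3 intrinsics, pixels), "rvec" (rotation vector, rad) and "tvec" (3), from world to camera coordinates, as OpenCV has them. Camera axes: x right, y down, z forward; pixel columns grow to the right and rows downward; lengths in mm; the calibration is good to about 2 mm. A picture is of the moment at which its call begins.
A pose or a line that the arm cannot do raises arm.MotionError and nothing moves.
- workorder.hand_in(): hands the job in; it is judged then, once.
Trained networks look in a picture, given as the dict that the camera call returned (one of the last four; its "shot" number tells which), for a name from the list of things; names that differ only in an ending like _2 or _b are one class to them, and where a whole thing is asked for, a point or a joint stands for the part that bears it (a point fixed in the world has none). Each returns a list of dicts, best first, with "confidence" (0 to 1); they miss things now and then, are a little off and sometimes report something else, mostly with a low value. They report only what shows in the picture. A call takes as long as a camera call.
- nets.find_in(thing, picture): "centre" ([x, y, z] in mm, in the coordinates of the camera as it stood for that picture, good to about 4 mm: the middle of the surface that is visible of it).
Readings, each from a call of its own:
- readout.read_time_s(): time.
- readout.read_q(): joint angles.
- readout.read_qd(): joint speeds.
- readout.read_joint_efforts(): joint torques, N m.
- readout.read_position(): TCP position.
- readout.read_orientation(): TCP orientation.
- readout.read_force(): force on the tool from outside, world axes, zero at the start.
- readout.read_wrist_torque(): the same for the moment, N m.
- readout.read_finger_gap(): finger opening in mm.
- readout.read_grasp_force(): force on a finger pad.
Only numpy, scipy, OpenCV 4.12 (cv2) and the standard library are available. Lean on these libraries where they do the work, as an engineer would, in place of code of your own. Each camera call takes 0.05 s, during which the arm holds its last target. There are 200 camera calls.

TASK

Put the red retaining ring, open end down, onto the mouth of the biscuit press barrel and screw it on clockwise, about one turn, until it bears on the brass die and the resistance rises. Leave it finger-tight, not forced, and let go; do not disturb the shot glass, the lemon and the spice jar that stand round the press.

Things in the scene. Friction and masses are not known exactly. Their poses are not given: they have to be found in the camera images.
- ring: Red plastic retaining ring, round, 62 mm across, 30.5 mm high, about 120 g, lying open end down. Origin at the centre of its underside, z up along its axis; a white dot on top marks its x axis. Bore radius 25.4 mm. A flange at its top (underside 25 mm above the origin, inner radius 11.5 mm) comes to bear on the die.
- ring_lug (a point): Tip of one of the ring's three inner lugs, round pins of 2.6 mm diameter: on the ring's x axis, 21.2 mm from the ring's axis and 2.5 mm above its underside (the others 120 degrees apart). The lugs run in the barrel's thread with about 1.6 mm of axial play; a lug that lands on a ridge follows it down when the ring is turned clockwise.
- press: Biscuit press barrel, mouth up on a round wooden stand (radius 55 mm, 18 mm high), fixed. Origin under the stand's centre, z up along the barrel. Steel collar of radius 33 mm up to 30 mm height, steel band of radius 24.5 mm at 55 to 59 mm; barrel radius 20 mm, rim at 101 mm, a brass die in its mouth. The ring lands with its underside about 98 mm above this origin.
- press_start (a point): Upper end of one of the barrel's three thread ridges, 22 mm from the axis on the press's x axis, 99 mm above its origin (the others 120 degrees apart). Right-hand thread: clockwise seen from above the ridges run down 18 mm a turn, for 1.45 turns. Crest radius 24 mm, ridges 1.8 mm high. A lug set down up to 100 degrees clockwise of an end lands on that ridge.
- press_mouth (a point): Centre of the rim, 101 mm up. The die there (radius 15.5 mm, rubber face 6 to 13 mm above the rim, different each time) is sprung, 5 N/mm, so the ring is tight 0.75 to 1.2 turns after landing; then each turn adds 90 N. Finger-tight: 4 to 25 N of clamp, held by the thread alone. Moment felt: about 0.1 N m while running, 0.2 at 15 N, fingers slip past 0.3. Pressing down is not clamp.
- shot_glass: Shot glass, 50 mm wide, 63 mm high, upright; a bystander. Origin at the centre of its underside.
- lemon: Lemon, 66 x 51 x 51 mm; a bystander. Origin at its underside.
- spice_a: Spice jar with a red cap, 41 mm wide, 105 mm high; a bystander. Origin at the centre of its underside.

How it is judged:
By the outcome, as a careful person would: the job done as asked, in the order asked, and still so for the second after the job is handed in, with the robot touching nothing.
It also fails if it takes over 72 s, if anything falls off the work surface, if the arm or the gripper's body presses on something with over 40 N, if the wrist force passes 120 N, or if a joint passes its speed limit or range.

## Working session

There is one attempt and no reset: what is moved stays moved. The work goes in short steps, each a Python script; the robot and the scene stay as the last script left them, time stands still between calls to the robot, and variables do not carry over. Pictures are saved under pics/ and viewed, at most 10 in all, crops included, and the job is handed in when it is done.

```bash
mkdir -p pics; ls; cat > h.py <<'E'
import numpy as np, cv2
from rig import arm, effector, ik, eyes, workorder, nets, readout
def w(p,c):
    R=cv2.Rodrigues(np.array(p["rvec"],float))[0]; return R.T@(np.array(c,float)-np.array(p["tvec"],float).ravel())
def cloud(p):
    d=p["depth"]; K=p["mtx"]; v,u=np.mgrid[0:400,0:640]
    c=np.stack([(u-K[0][2])/K[0][0]*d,(v-K[1][2])/K[1][1]*d,d],-1)
    R=cv2.Rodrigues(np.array(p["rvec"],float))[0]
    W=(c-np.array(p["tvec"],float).ravel())@R; W[d<=0]=np.nan; return W
E
python3 - <<'E'
from h import *
for n in("scene","top"):
    p=eyes.read_camera(n); cv2.imwrite(f"pics/{n}0.png",p["color"]); np.savez(f"{n}0.npz",**{k:p[k] for k in("color","depth","mtx","rvec","tvec")})
    R=cv2.Rodrigues(np.array(p["rvec"],float))[0]; print(n,(-R.T@np.array(p["tvec"]).ravel()).round(), R[2].round(2))
    for t in("ring","press","press_start","press_mouth","ring_lug","shot_glass","lemon","spice_a"):
        try: print(t,[(w(p,r["centre"]).round(1).tolist(),round(r["confidence"],2)) for r in nets.find_in(t,p)[:3]])
        except Exception as e: print(t,e)
print(readout.read_time_s())
E
```

```text
pics
scene [171. 543. 798.] [ 0.37 -0.61 -0.69]
ring [([484.3, 238.5, 26.9], 0.84)]
press [([600.5, -108.2, 19.1], 0.76)]
press_start [([595.0, -109.0, 19.0], 0.67), ([639.1, 24.3, 40.0], 0.33)]
press_mouth [([597.6, -113.0, 10.5], 0.66), ([640.1, 27.5, 41.3], 0.4)]
ring_lug [([487.7, 240.5, 29.3], 0.94)]
shot_glass [([638.5, 25.7, 40.9], 0.67)]
lemon [([450.3, -2.0, 45.8], 0.57)]
spice_a [([565.0, -351.6, 65.5], 0.7)]
top [ 470.  -89. 1413.] [ 0.06  0.   -1.  ]
ring [([493.4, 223.4, 29.6], 0.62), ([571.0, -362.0, 106.7], 0.52)]
press [([604.6, -127.4, 16.6], 0.57)]
press_start [([605.2, -133.5, 18.3], 0.78)]
press_mouth []
ring_lug [([496.2, 227.4, 31.5], 0.59)]
shot_glass [([649.1, 27.0, 26.5], 0.68)]
lemon [([459.3, -18.8, 47.1], 0.5)]
spice_a [([571.6, -368.2, 103.7], 0.79)]
0.9
```

View pics/scene0.png

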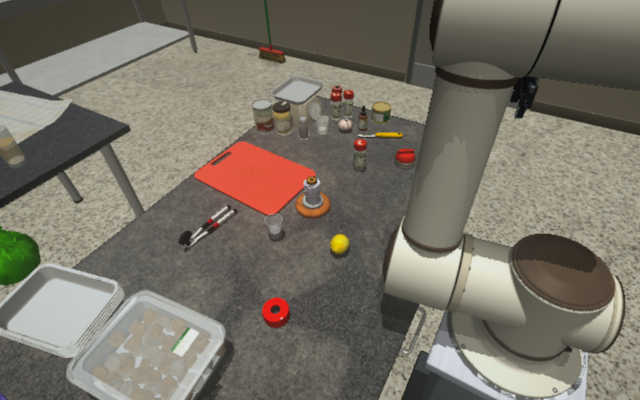

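View pics/top0.png

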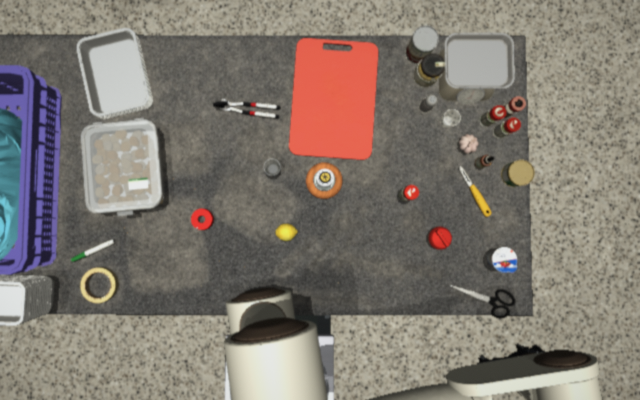

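The scene view shows the ring at about (276,312) and the press at (313,195). In the top view they are at (202,219) and (324,180), with the glass at (272,168), the lemon at (286,232) and the jar at (410,192). Next I'll measure the details.

```bash
python3 - <<'E'
import numpy as np,cv2
import sys
from h import cloud
out=[]
for n,cs in(("scene",[(276,312),(313,195)]),("top",[(202,219),(324,180)])):
    p=dict(np.load(n+"0.npz")); W=cloud(p); c=p["color"].astype(int)
    for u,v in cs: out.append(cv2.resize(p["color"][v-25:v+25,u-25:u+25],(400,300) if 0 else (300,300),interpolation=cv2.INTER_CUBIC))
    red=(c[...,2]>140)&(c[...,1]<60)&(c[...,0]<60)
    near=np.hypot(W[...,0]-490,W[...,1]-230)<60
    m=near&(W[...,2]>8); P=W[m]
    print(n,"f",p["mtx"][0][0],"ring n",len(P),"z pct",np.percentile(P[:,2],[5,50,95]).round(1))
    T=P[P[:,2]>25]; (cx,cy),r=cv2.minEnclosingCircle(T[:,:2].astype(np.float32)); print(" ring top circle",cx,cy,r,"mean",T.mean(0).round(1))
    near=np.hypot(W[...,0]-602,W[...,1]+122)<75
    for a,b in((8,24),(24,34),(50,62),(62,96),(96,104),(104,120)):
        T=W[near&(W[...,2]>a)&(W[...,2]<b)]
        if len(T)>3:
            (cx,cy),r=cv2.minEnclosingCircle(T[:,:2].astype(np.float32)); print(" press",a,b,len(T),round(cx,1),round(cy,1),round(r,1),T.mean(0).round(1))
    for nm,x,y in(("glass",645,27),("lemon",456,-12),("jar",570,-362)):
        T=W[(np.hypot(W[...,0]-x,W[...,1]-y)<50)&(W[...,2]>8)]
        print(nm,T.mean(0).round(1))
cv2.imwrite("pics/crops.png",np.vstack([np.hstack(out[:2]),np.hstack(out[2:])]))
E
```

```text
scene f 362.97072253691744 ring n 553 z pct [13.5 29.2 31.8]
 ring top circle 493.73101806640625 231.4291229248047 32.04643249511719 mean [493.  232.8  29.6]
 press 8 24 426 610.0 -126.6 56.0 [ 600.4 -111.    15.7]
 press 24 34 142 608.7 -126.3 32.5 [ 603.  -116.7   28.3]
 press 50 62 55 609.4 -126.6 23.4 [ 603.3 -115.9   58. ]
 press 62 96 133 610.8 -128.2 25.7 [ 602.2 -116.5   81.8]
 press 96 104 66 609.4 -123.4 23.3 [ 606.8 -118.9   99.2]
 press 104 120 62 610.6 -129.1 16.6 [ 610.5 -127.4  106.9]
glass [643.8  24.6  42.5]
lemon [452.3  -6.1  38.7]
jar [ 564.6 -357.4   67.1]
top f 471.7943759605929 ring n 339 z pct [18.8 30.3 34.4]
 ring top circle 495.7007141113281 229.47959899902344 31.677885055541992 mean [495.5 229.1  30.7]
 press 8 24 654 615.0 -131.4 60.7 [ 610.6 -129.6   16.7]
 press 24 34 134 611.6 -130.6 48.4 [ 602.4 -127.5   28.9]
 press 50 62 10 605.0 -128.1 22.8 [ 596.4 -126.4   59.2]
 press 62 96 47 611.9 -130.6 24.1 [ 604.4 -128.3   89.3]
 press 96 104 93 612.2 -130.5 23.9 [ 612.  -130.7   99.8]
 press 104 120 100 610.0 -130.8 22.1 [ 612.1 -130.3  108.4]
glass [649.3  23.6  34.7]
lemon [459.2 -19.6  41.6]
jar [ 568.7 -365.2   87.7]
```

View pics/crops.png

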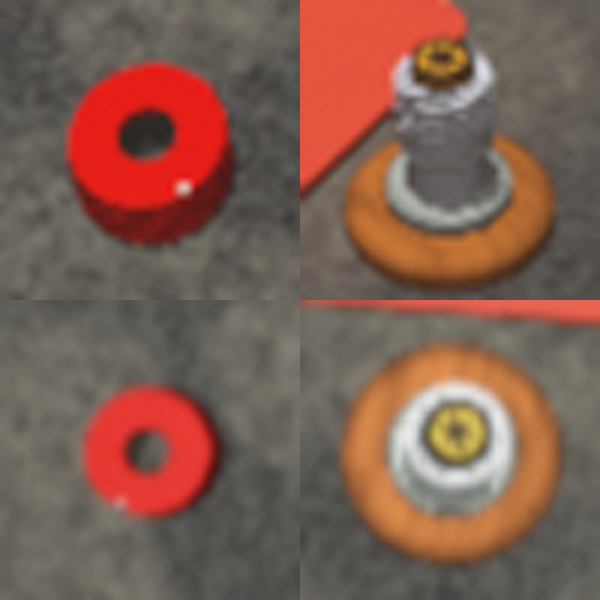

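```bash
python3 - <<'E'
from h import *
print(readout.read_orientation(), readout.read_force(), readout.read_wrist_torque())
for pos in((494.7,230.3,150),(611,-128.8,150)):
    for y in range(-180,180,45):
        q=ik(pos,[180,0,y]); print(pos[0],y,None if q is None else np.round(q,0))
arm.move_pose([494.7,230.3,110],[180,0,30]); print(readout.read_time_s())
effector.open_jaws()
print(arm.movel([494.7,230.3,17.5],rate=100,f_stop=8), readout.read_position())
effector.gripper_close(25); print(readout.read_finger_gap(), readout.read_grasp_force(),readout.read_force(),readout.read_time_s(),readout.read_orientation())
p=eyes.read_camera("top"); cv2.imwrite("pics/g1.png",cv2.resize(p["color"][130:280,130:280],(600,600)))
E
```

```text
[-1.79995108e+02 -1.89861875e-03  1.67171057e+01] [ 0.4258755  -0.50930668  0.05306831] [-0.06232043  0.00991742  0.02588959]
494.7 -180 [ 17.   8.  94.   0.  78. -73.]
494.7 -135 [  17.    8.   94.    0.   78. -118.]
494.7 -90 None
494.7 -45 [ 17.   8.  94.  -0.  78. 152.]
494.7 0 [ 17.   8.  94.  -0.  78. 107.]
494.7 45 [17.  8. 94. -0. 78. 62.]
494.7 90 [17.  8. 94. -0. 78. 17.]
494.7 135 [ 17.   8.  94.   0.  78. -28.]
611 -180 [ -19.   17.   83.    0.   80. -109.]
611 -135 [ -19.   17.   83.    0.   80. -154.]
611 -90 [-19.  17.  83.  -0.  80. 161.]
611 -45 [-19.  17.  83.  -0.  80. 116.]
611 0 [-19.  17.  83.  -0.  80.  71.]
611 45 [-19.  17.  83.  -0.  80.  26.]
611 90 [-19.  17.  83.   0.  80. -19.]
611 135 [-19.  17.  83.   0.  80. -64.]
3.9083
False [495.06825295 230.41131176  18.10449653]
61.362731758508666 26.397999683395028 [-2.32244721 -1.08224711  5.84481405] 5.55 [ 1.79985983e+02 -5.07421760e-02  2.99989599e+01]
```

View pics/g1.png

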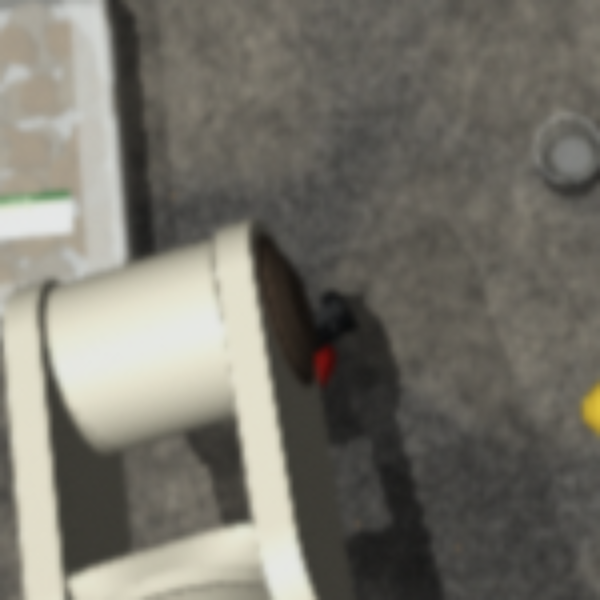

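The top view is blocked by the arm. The red ring is just visible between the fingers at about (325,365) in the crop. I'll squeeze it again at 90° to centre it, then carry it to hover above the press and check the offset with the scene camera.

```bash
python3 - <<'E'
from h import *
effector.open_jaws()
p0=[494.7,230.3,17.5]
arm.movel(p0,rate=60,attitude=[180,0,120])
effector.gripper_close(60); print(readout.read_finger_gap(),readout.read_position(),readout.read_time_s())
arm.movel([494.7,230.3,170],rate=150)
q=np.array(ik([611,-128.8,170],[180,0,-136])); print(q.round(1))
arm.goto_joints(q)
arm.movel([611,-128.8,143],rate=100); arm.hold(0.3)
print(readout.read_position(),readout.read_orientation(),readout.read_force(),readout.read_wrist_torque(),readout.read_time_s())
for n in("scene","top"):
    p=eyes.read_camera(n); np.savez(f"{n}1.npz",**{k:p[k] for k in("color","depth","mtx","rvec","tvec")})
    print(n,[(w(p,r["centre"]).round(1),r["confidence"]) for r in nets.find_in("ring",p)])
    cv2.imwrite(f"pics/{n}1.png",cv2.resize(p["color"][120:240,253:373],(600,600),interpolation=cv2.INTER_CUBIC))
E
```

```text
60.16307245321468 [494.89843419 230.35345199  17.91394774] 8.05
[ -19.    16.4   81.7    0.    81.9 -153. ]
[ 611.15757355 -128.8660727   143.50261489] [-1.79963079e+02  1.80304527e-02 -1.36000592e+02] [ 0.67248566  0.03044059 -0.47056394] [ 0.00931267  0.00426811 -0.02614481] 12.1083
scene []
top []
```

View pics/scene1.png

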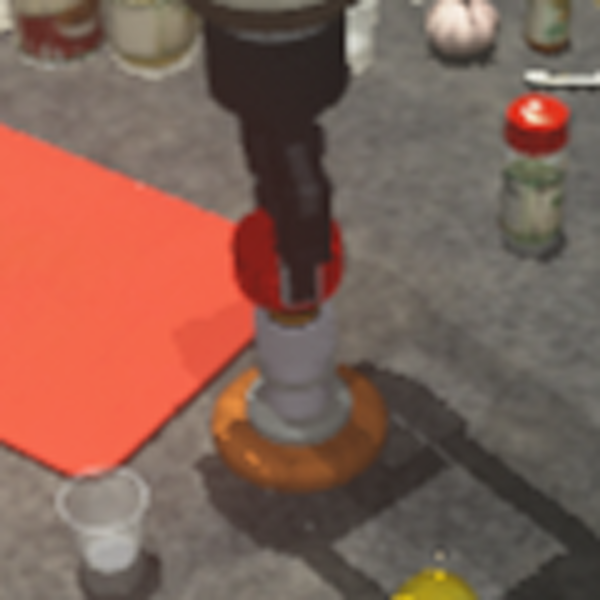

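The ring is held level above the barrel, at about (290,260) in the crop. Now I'll calibrate the camera bias from the ring, since its position is known from the gripper, and use that to place the press.

```bash
python3 - <<'E'
import numpy as np,cv2
from h import cloud
from scipy.optimize import least_squares
from scipy.ndimage import binary_erosion
p=dict(np.load("scene1.npz")); W=cloud(p); c=p["color"].astype(int)
rc=(c[...,2]>90)&(c[...,1]<50)&(c[...,0]<50)&(np.hypot(W[...,0]-611,W[...,1]+129)<60)&(W[...,2]>118)
print("red n",rc.sum(),np.nanmean(W[rc],0), np.nanpercentile(W[rc][:,2],[2,98]))
P=W[rc&(W[...,2]<148)]
def fit(P,r):
    f=lambda q:np.hypot(P[:,0]-q[0],P[:,1]-q[1])-r
    s=least_squares(f,[611,-129],loss="soft_l1",f_scale=1.5); return s.x.round(2),len(P),np.std(f(s.x)).round(2)
print("ring side fit",fit(P,31))
def proj(X): return cv2.projectPoints(np.array(X,float),p["rvec"],p["tvec"],np.array(p["mtx"],float),None)[0][:,0]
a=np.radians(np.arange(0,360,2))
def sil(cx,cy,r,z0,z1):
    X=np.concatenate([np.stack([cx+r*np.cos(a),cy+r*np.sin(a),0*a+z],1) for z in(z0,z1)]); h=cv2.convexHull(proj(X).astype(np.float32))[:,0]; return h
h=sil(611,-128.8,31,125.5,156); v,u=np.nonzero(rc)
print("ring model u",h[:,0].min(),h[:,0].max(),"v",h[:,1].min(),h[:,1].max(),"seen u",u.min()-.5,u.max()+.5,v.min(),v.max()+.5)
p=dict(np.load("scene0.npz")); W=cloud(p); c=p["color"].astype(int)
n=np.hypot(W[...,0]-610,W[...,1]+127)<75
st=n&(W[...,2]>8)&(c[...,2]>c[...,0]+50)&(W[...,2]<24)   # orange stand
h=sil(611,-128.8,55,0,18);v,u=np.nonzero(st)
print("stand model u",h[:,0].min(),h[:,0].max(),"v",h[:,1].min(),h[:,1].max(),"seen",u.min()-.5,u.max()+.5,v.min(),v.max()+.5)
g=n&(W[...,2]>62)&(W[...,2]<97)
print("barrel fit",fit(W[g],21.5)); g=n&(W[...,2]>20)&(W[...,2]<27)&(np.hypot(W[...,0]-610,W[...,1]+127)<37); print("collar side",fit(W[g],33))
for z0,z1,r in((62,97,22),):
    g=n&(W[...,2]>z0)&(W[...,2]<z1); v,u=np.nonzero(g); h=sil(611,-128.8,r,z0,z1); print("barrel model",h[:,0].min(),h[:,0].max(),"seen",u.min()-.5,u.max()+.5)
g=n&(W[...,2]>104); v,u=np.nonzero(g); h=sil(611,-128.8,15.5,105,np.nanpercentile(W[g][:,2],90)); print("die",h[:,0].min(),h[:,0].max(),u.min()-.5,u.max()+.5,np.nanpercentile(W[g][:,2],[50,90,100]))
E
```

```text
red n 176 [ 610.89913133 -110.64709954  149.70902996] [127.49090631 186.4505609 ]
ring side fit (array([ 612.23, -126.66]), 67, np.float64(1.88))
ring model u 299.1548 321.35107 v 159.71529 181.87738 seen u 299.5 320.5 162 182.5
stand model u 294.1183 329.82013 v 189.53133 218.58963 seen 289.5 329.5 193 217.5
barrel fit (array([ 611.27, -128.02]), 143, np.float64(2.31))
collar side (array([ 612.1 , -129.51]), 58, np.float64(2.88))
barrel model 303.4621 318.75204 seen 302.5 319.5
die 305.48398 316.16983 305.5 315.5 [106.88236255 108.57243173 110.02438714]
```

```bash
cat >> h.py <<'E'
def st(tag=""):
    F=np.mean([readout.read_force() for _ in range(3)],0); M=np.mean([readout.read_wrist_torque() for _ in range(3)],0)
    print(tag,"P",readout.read_position().round(2) if hasattr(readout.read_position(),'round') else readout.read_position(),"F",F.round(2),"M",M.round(3),"t",round(readout.read_time_s(),2)); return F,M
E
python3 - <<'E'
from h import *
st("hover")
arm.movel([611,-129,122],rate=60,f_stop=6); st("122")
r=arm.movel([611,-129,106],rate=12,f_stop=5); print(r); st("land")
E
```

```text
hover P [ 611.02 -128.82  143.12] F [ 0.9   0.5  -1.97] M [-0.055 -0.004  0.012] t 12.31
122 P [ 610.88 -128.99  121.63] F [-0.07 -0.25 -0.82] M [-0.032 -0.009  0.011] t 12.81
True
land P [ 611.   -129.39  113.37] F [-0.2  -1.51  5.17] M [-0.261  0.121  0.042] t 13.6
```

Landed about 4 mm below the rim, so the lugs are inside and on the ridge. I'll start turning clockwise and follow the helix, correcting for the measured forces.

```bash
cat >> h.py <<'E'
def turn(c,yaw,steps,d,kxy=0.06,kz=0.08,rate=6,fz0=-1.2,mstop=0.17):
    """c: commanded TCP; turn clockwise d deg per step, z following 18 mm/turn plus force relief"""
    for i in range(steps):
        yaw-=d; c[2]-=18*d/360
        arm.movel(list(c),rate=rate,attitude=[180,0,yaw])
        F,M=st(f"{yaw:.0f} c={np.round(c,2)}")
        c[:2]+=np.clip(kxy*F[:2],-.4,.4); c[2]+=np.clip(kz*(F[2]-fz0),-.5,.5)
        if abs(M[2])>mstop or np.linalg.norm(F)>25: print("STOP"); break
    return c,yaw
E
python3 - <<'E'
from h import *
c=np.array([611,-129.1,113.8]); c,y=turn(c,-136,3,15); print(c,y)
E
```

```text
-151 c=[ 611.   -129.1   113.05] P [ 610.82 -129.38  113.  ] F [-3.29 -3.29  2.01] M [-0.748  0.424  0.003] t 14.01
-166 c=[ 610.8  -129.3   112.56] P [ 610.58 -129.37  112.39] F [-2.71 -4.12 -0.39] M [-0.68   0.421 -0.026] t 14.42
-181 c=[ 610.64 -129.54  111.87] P [ 610.53 -129.4   111.74] F [-2.49 -2.74 -1.11] M [-0.345  0.28  -0.055] t 14.82
[ 610.49086392 -129.70888347  111.87965103] -181
```

```bash
python3 - <<'E'
from h import *
c=np.array([610.45,-129.75,111.88]); c,y=turn(c,-181,9,15,kxy=.08); print(c,y,readout.read_q()[5])
E
```

```text
-196 c=[ 610.45 -129.75  111.13] P [ 610.45 -129.52  111.07] F [-0.64 -1.27 -1.43] M [-0.078  0.069 -0.028] t 15.23
-211 c=[ 610.4  -129.85  110.36] P [ 610.44 -129.73  110.37] F [-0.3  -0.53 -1.67] M [ 0.002  0.045 -0.081] t 15.64
-226 c=[ 610.37 -129.89  109.57] P [ 610.39 -129.88  109.59] F [-0.73  0.12 -0.44] M [-0.02  -0.036 -0.054] t 16.05
-241 c=[ 610.32 -129.88  108.88] P [ 610.33 -129.89  108.94] F [ 1.13 -0.26 -1.17] M [ 0.032  0.069 -0.043] t 16.46
-256 c=[ 610.41 -129.9   108.14] P [ 610.45 -129.89  108.22] F [ 0.98  0.36 -0.36] M [ 0.042 -0.015 -0.023] t 16.87
-271 c=[ 610.49 -129.88  107.45] P [ 610.5  -129.87  107.48] F [ 0.39 -0.54 -1.  ] M [ 0.02  -0.008  0.026] t 17.27
-286 c=[ 610.52 -129.92  106.72] P [ 610.55 -129.93  106.77] F [-0.31  0.19 -1.12] M [-0.027 -0.04   0.005] t 17.68
-301 c=[ 610.49 -129.9   105.98] P [ 610.51 -129.91  106.02] F [-0.35  0.53 -1.29] M [-0.049  0.001 -0.011] t 18.09
-316 c=[ 610.46 -129.86  105.22] P [ 610.47 -129.87  105.26] F [-0.56  0.28 -0.82] M [ 0.044 -0.014 -0.054] t 18.5
[ 610.41873933 -129.8387579   105.25020041] -316 26.54867920581554
```

The ring is centred and running freely, half a turn so far. I'll continue.

```bash
python3 - <<'E'
from h import *
c=np.array([610.44,-129.86,105.25]); c,y=turn(c,-316,8,15,kxy=.05,mstop=.12); print(c,y,readout.read_q()[5])
E
```

```text
-331 c=[ 610.44 -129.86  104.5 ] P [ 610.45 -129.88  104.52] F [-0.62 -0.7  -0.43] M [0.006 0.001 0.038] t 18.91
-346 c=[ 610.41 -129.9   103.81] P [ 610.41 -129.89  103.83] F [ 0.35  0.29 -1.28] M [-0.006 -0.02  -0.043] t 19.32
-361 c=[ 610.43 -129.88  103.06] P [ 610.45 -129.88  103.13] F [ 0.63  0.4  -0.14] M [-0.002  0.007  0.013] t 19.73
-376 c=[ 610.46 -129.86  102.39] P [ 610.47 -129.86  102.42] F [-1.    0.41  0.04] M [-0.038  0.002 -0.026] t 20.13
-391 c=[ 610.41 -129.84  101.74] P [ 610.41 -129.83  101.77] F [ 0.66 -0.31 -0.94] M [-0.023 -0.074  0.016] t 20.54
-406 c=[ 610.44 -129.86  101.01] P [ 610.48 -129.86  101.1 ] F [-0.34  0.43 -0.01] M [-0.005  0.014  0.01 ] t 20.95
-421 c=[ 610.42 -129.83  100.36] P [ 610.57 -129.87  100.62] F [ 0.93 -0.45  2.54] M [-0.022 -0.033 -0.049] t 21.36
-436 c=[ 610.47 -129.86   99.9 ] P [ 610.63 -129.93  100.18] F [ 0.   -0.2   4.43] M [-0.025 -0.038 -0.029] t 21.77
[ 610.47043418 -129.86703134  100.35441388] -436 146.5495484824361
```

The die contact is starting: fz is rising at 0.79 turn. The wrist is near its range limit, so I'll let go, turn it back and take a new grip.

```bash
python3 - <<'E'
from h import *
c=[610.45,-129.86,100.35]
arm.movel(c,rate=6,attitude=[180,0,-436]); st("relief")
effector.open_jaws(); st("open")
q=np.array(readout.read_q()); q[5]-=160; arm.goto_joints(q)
arm.movel(c,rate=20,attitude=[180,0,-276]); st("back")
effector.gripper_close(60); arm.hold(.2); st("grip"); print(readout.read_finger_gap(),readout.read_q()[5],readout.read_orientation())
E
```

```text
relief P [ 610.58 -129.89  100.41] F [ 0.98 -0.59  3.19] M [-0.077 -0.304 -0.003] t 22.02
open P [ 610.34 -129.82  100.2 ] F [-0.82  0.08 -0.71] M [-0.036  0.034  0.039] t 22.39
back P [ 610.44 -129.85  100.33] F [ 0.9  -0.43  0.58] M [ 0.049 -0.048  0.015] t 25.11
grip P [ 610.49 -129.87  100.5 ] F [-2.12  0.37  3.63] M [ 0.071  0.161 -0.072] t 25.65
60.80960701083404 -13.076409684542744 [1.79989216e+02 3.21008831e-03 8.39992739e+01]
```

```bash
python3 - <<'E'
from h import *
c=np.array([610.45,-129.86,100.9]); arm.movel(list(c),rate=6); st("up")
c,y=turn(c,-276,6,10,kxy=.03,kz=.15,mstop=.15,fz0=0); print(c,y,readout.read_q()[5])
E
```

```text
up P [ 610.44 -129.87  100.79] F [0.25 0.58 1.7 ] M [ 0.014 -0.01   0.011] t 25.9
-286 c=[ 610.45 -129.86  100.4 ] P [ 610.52 -129.92  100.47] F [ 0.4  -0.21  0.92] M [-0.084 -0.102 -0.052] t 26.23
-296 c=[ 610.46 -129.87  100.04] P [ 610.5  -129.92  100.04] F [ 0.83 -0.55  1.24] M [-0.128 -0.133 -0.056] t 26.55
-306 c=[ 610.49 -129.88   99.72] P [ 610.48 -129.84   99.66] F [ 0.11 -0.45  0.41] M [-0.129 -0.222 -0.094] t 26.88
-316 c=[ 610.49 -129.9    99.29] P [ 610.54 -129.96   99.3 ] F [ 1.53 -2.59  0.24] M [-0.364 -0.202 -0.108] t 27.2
-326 c=[ 610.54 -129.97   98.82] P [ 610.54 -130.04   98.83] F [ 1.11 -2.12  0.65] M [-0.393 -0.189 -0.13 ] t 27.52
-336 c=[ 610.57 -130.04   98.42] P [ 610.56 -130.07   98.43] F [ 1.77 -3.03  0.13] M [-0.452 -0.251 -0.15 ] t 27.85
STOP
[ 610.62243459 -130.12866737   98.43891509] -336 46.503569403110326
```

The moment has risen steadily to 0.15 N m with axial force near zero, so the thread carries the clamp, about 8–12 N. I'll add a small final increment, then let go and back off.

```bash
python3 - <<'E'
from h import *
c=np.array([610.55,-130.0,98.44])
c,y=turn(c,-336,2,6,kxy=.0,kz=.15,mstop=.2,fz0=0)
effector.open_jaws(); st("open")
arm.movel([c[0],c[1],220],rate=100)
arm.move_pose([400,-350,260],[180,0,17]); arm.hold(.3); st("away"); print(readout.read_q().round(1) if hasattr(readout.read_q(),'round') else readout.read_q())
o=[]
for n in("scene","top"):
    p=eyes.read_camera(n); W=cloud(p); col=p["color"].astype(int)
    m=(np.hypot(W[...,0]-611,W[...,1]+129)<45)&(W[...,2]>75)&(W[...,2]<125)
    T=W[m&(W[...,2]>98)]; print(n,"ring",T.mean(0).round(1),np.percentile(T[:,2],[50,90]))
    for nm,x,yy in(("glass",645,27),("lemon",456,-12),("jar",570,-362)):
        T=W[(np.hypot(W[...,0]-x,W[...,1]-yy)<50)&(W[...,2]>8)]; print(nm,T.mean(0).round(1) if len(T) else None)
    u,v=((313,190),(324,180))[n=="top"]; o.append(cv2.resize(p["color"][v-50:v+50,u-50:u+50],(400,400),interpolation=cv2.INTER_CUBIC))
cv2.imwrite("pics/end.png",np.hstack(o))
E
```

```text
-342 c=[ 610.55 -130.     98.14] P [ 610.62 -130.05   98.16] F [ 2.58 -3.05  0.15] M [-0.467 -0.396 -0.174] t 28.11
-348 c=[ 610.55 -130.     97.86] P [ 610.64 -129.99   97.93] F [ 1.99 -2.37  0.94] M [-0.386 -0.454 -0.14 ] t 28.37
open P [ 610.48 -129.84   97.78] F [-0.31  0.39 -0.32] M [ 0.001 -0.012  0.   ] t 28.74
away P [ 400.48 -349.6   259.85] F [ 0.87 -0.7   0.21] M [0.038 0.056 0.009] t 31.59
[-49.4   3.2  86.7   0.   90.2  23.5]
scene ring [ 609.1 -123.6  107.6] [108.44621282 110.57423772]
glass [643.7  24.7  42.6]
lemon [452.2  -6.   38.7]
jar [ 564.8 -357.6   66.9]
top ring [ 612.2 -129.4  109.6] [109.8138114  113.62109831]
glass [649.   23.6  35.5]
lemon [458.9 -19.5  41.9]
jar [ 568.7 -364.9   87.9]
```

View pics/end.png

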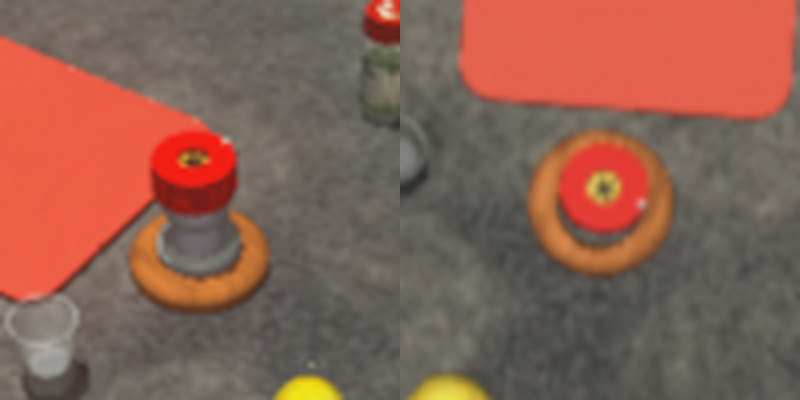

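The final view shows the ring level on the barrel, at (194,165) and (604,188). The dot at (640,203) is where the 372° of turning should put it, so nothing slipped. The glass, lemon and jar measure where they were.

```bash
python3 -c "
from h import *
print(workorder.hand_in())"
```

```text
the job is handed in; nothing more can be done
None
```

The ring is on the barrel, turned about 1.03 turns clockwise until it bore on the die, with the clamp estimated at 8–15 N from the wrist moment and die compression. I let go and handed the job in at about 32 s, and the shot glass, lemon and spice jar show no movement.

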